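# Clear the bottom carton and pile up the cartons of jar lids in the cellar store

## Robot

A 7-joint arm with a two-finger parallel gripper is mounted at the origin on the work surface. World frame = base frame: x ahead of the robot, y to its left, z up, the work surface at z = 0. Lengths are in m, angles in rad, forces in N, time in s.
With the tool pointing down it reaches from about 0.4 to 0.85 m from the base axis. Payload 10.4 kg.
Tool frame: the origin (TCP) lies midway between the tips of the shut fingers; the grasp point (between the pads) lies 19 mm behind it; z points along the fingers, y is the line along which they close (so a half turn about z gives the same grasp; the last joint's range is limited). The gripper opens to 87 mm and grips with 3 to 60 N. Pads are 19 mm wide; open, the fingers measure 117 mm over their backs; the gripper's body (75 mm by 190 mm) begins 51 mm behind the grasp point.
Start: joints at [1.274, 0.332, -0.065, 1.46, 0.022, 1.35, -0.088], TCP at [0.169, -0.602, 0.223] pointing down, gripper open.
Joint ranges: [-2.6, 2.6], [-0.5, 2.12], [-1.47, 1.34], [0.16, 2.42], [-1.27, 4.41], [0.06, 2.06], [-2.6, 2.6]. Speed limits (rad/s): [2.22, 2.22, 2.79, 2.79, 3.14, 3.14, 3.14].

## Interface

Orientations are given as a 3x3 rotation matrix whose columns are the frame's x, y, z axes.
In Python, from rig import ctrl gives the robot as it stands.
- The arm moves only by the tool drive_tool, never from a script. Its argument "plan" is text: rows parted by semicolons, each of 6 numbers parted by spaces: the shift along the tool's x, y, z in cm, then the turn, a rotation vector about the tool's x, y, z in degrees. A call has 1 to 8 rows; each row is the pose to reach, as a shift and turn from the pose commanded when the call began, along the tool's axes at that moment; what a row does not reach only later rows make up. A row lasts 1/10 s, in which the tool goes at most 50 mm and 8.59 degrees, less where a joint would pass 70% of its speed; a pose out of reach is approached as far as the arm can. A call with a gripper value outside its range is refused whole. "fingers" is the closure, from 0 (fully open) to 1 (shut), set as the call begins (left out, the last holds). The fingers move at their own pace and stop on an object; the grip force is fixed at half the most. Time passes only in rows, so rows that repeat a pose let the fingers close. It gives the time, the measured TCP pose, the force, the opening and the grip force at its end, in the units of the state.
- ctrl.state(): the state, without advancing time (a new reading comes with each control period).
- ctrl.get_image(name): name is "scene" or "top" or "wrist"; returns a dict with "frame" (420x560x3 uint8, red, green, blue), "vfov" (degrees; the focal length in pixels is half the picture's height over the tangent of half this angle, whatever the lens; pixels are square), "cx", "cy" (the principal point, pixels), "pose" (4x4, takes a point from camera to world coordinates); the wrist camera has in their place "tool_from_camera" (4x4, takes a point from camera to tool coordinates, whose origin is the TCP and whose axes are the flange's). Camera axes: x right, y down, z forward; pixel columns grow to the right and rows downward; lengths in m; the calibration is good to about 2 mm. A picture is of the moment at which its call begins: read the wrist's pose just before it. There is no depth.
- ctrl.job_done(): hands the job in; it is judged then, once.
The state is a dict: "time": time; "joint_positions": joint angles; "dq": joint speeds; "tau": joint torques, N m; "tool_pos": TCP position; "tcp_rot": TCP orientation; "contact_force": force on the tool from outside, world axes, zero at the start; "torque": the same for the moment, N m; "gripper_width": finger opening in m; "grip_force": force on a finger pad.
Only numpy, scipy, OpenCV 4.12 (cv2) and the standard library are available. Lean on these libraries where they do the work, as an engineer would, in place of code of your own. Each camera call takes 0.05 s, during which the arm holds its last target. There are 200 camera calls.

## Task

First take the amber jar with the brass cap off the plain carton and stand it upright on the green board, beside the jar already there. Then build one neat column on the plain carton where it stands: the blue-sleeved carton on it, then the red-sleeved one on top, each set down squarely with all its sides flush with the carton below. Set everything down rather than dropping it, keep the jar upright, and do not disturb the plain carton, the other jar, the tin or the tape roll.

Things in the scene. Friction and masses are not known exactly. Their poses are not given: they have to be found in the camera images.
- base_carton: plain closed cardboard carton with a strip of paper tape along its top, no sleeve; 110 (own x) x 62 (own y) x 60 mm high, 0.8 kg, loose on the table; bottom of the column, stays where it stands. Origin at the centre of its underside, z up, x along its long side. The amber jar starts standing on it
- blue_carton: closed cardboard carton with a wide blue sleeve round its middle; 110 (own x) x 62 (own y) x 50 mm high, about 0.35 kg, loose, standing flat on the table on the robot's right. Origin at the centre of its underside, z up, x along its long side. Either way round counts as flush
- red_carton: closed cardboard carton with a wide red sleeve round its middle; same size as the blue one: 110 (own x) x 62 (own y) x 50 mm high, about 0.35 kg, loose, standing flat on the table on the robot's right (it and the blue one may have changed places). Origin at the centre of its underside, z up, x along its long side
- jar: closed amber glass jar with brass cap and paper label; 62 mm diameter, 90 mm high with its narrower cap, about 0.25 kg; starts standing on the plain carton. Straight-sided from 5 to 55 mm above its underside, cap 55 mm wide. Origin at the centre of its underside, z up
- board: flat green-painted wooden board fixed to the table on the robot's left; 200 (own x) x 160 (own y) x 12 mm thick. Origin at the centre of its underside, z up. The green jar stands near its +x end; its -x half is free
- kept_jar: bystander: closed green glass jar with white cap, 62 mm diameter, 90 mm high, standing near the +x end of the green board. Origin at the centre of its underside
- tin: bystander: closed short steel tin with paper label, 72 mm diameter, 55 mm high, on the table beyond the plain carton. Origin at the centre of its underside
- tape_roll: bystander: roll of white tape lying flat, 90 mm outer diameter, 60 mm hole, 24 mm high, on the table, further right than the two sleeved cartons. Origin at the centre of its underside
Things that resemble listed ones, but are neither listed nor needed, are in the scene too. What is shaped like the red_carton but turquoise is not meant.

How it is judged:
By the outcome, as a careful person would: the job done as asked, in the order asked, and still so for the second after the job is handed in, with the robot touching nothing.
It also fails if it takes over 72 s, if anything falls off the work surface, if the arm or the gripper's body presses on something with over 40 N, if the wrist force passes 120 N, or if a joint passes its speed limit or range.

## Working session

There is one attempt and no reset: what is moved stays moved. The work goes in short steps, Python scripts to look and compute and a tool call to move; the robot and the scene stay as the last step left them, time stands still between calls to the robot, and variables do not carry over. Pictures are saved under pics/ and viewed, at most 11 in all, crops included, and the job is handed in when it is done.

Besides the shell and the picture viewer there is one more tool, called after "Call:" by a JSON object that holds its "fn" and its "kwargs". drive_tool: Moves the arm, as the interface text tells. Its arguments: {"type":"object","properties":{"plan":{"type":"string"},"fingers":{"type":"number"}},"required":["plan"]}

```bash
mkdir -p pics; ls; cat > h.py <<'E'
import numpy as np,cv2
from rig import ctrl
E
python3 - <<'E'
from h import *
s=ctrl.state()
for k in('time','tool_pos','tcp_rot','contact_force','gripper_width'):print(k,s[k])
for n in('scene','top'):
    d=ctrl.get_image(n);cv2.imwrite(f'pics/{n}0.png',d['frame'][...,::-1])
    np.savez(f'{n}0.npz',**d);print(n,d['vfov'],d['cx'],d['cy'],np.array(d['pose']).round(4).tolist())
E
```

```text
pics
time 0.0
tool_pos [ 0.16890513 -0.60132601  0.22176061]
tcp_rot [[ 9.62735014e-01  2.70446068e-01 -4.66838913e-04]
 [ 2.70446458e-01 -9.62734059e-01  1.35789210e-03]
 [-8.22051431e-05 -1.43354520e-03 -9.99998969e-01]]
contact_force [ 0.21039212  0.9367932  -0.39331926]
gripper_width 0.08670050794518488
scene 57.72356632878761 276.931978091897 202.3389180641722 [[0.8559, 0.3383, -0.3911, 0.9481], [0.5167, -0.5313, 0.6714, -0.76], [0.0194, -0.7767, -0.6296, 0.7173], [0.0, 0.0, 0.0, 1.0]]
top 47.145618181863256 273.1356723656561 206.99299830354533 [[0.0161, -0.9725, 0.2324, 0.2796], [-0.9999, -0.0144, 0.0089, -0.0741], [-0.0053, -0.2325, -0.9726, 1.2331], [0.0, 0.0, 0.0, 1.0]]
```

View pics/scene0.png

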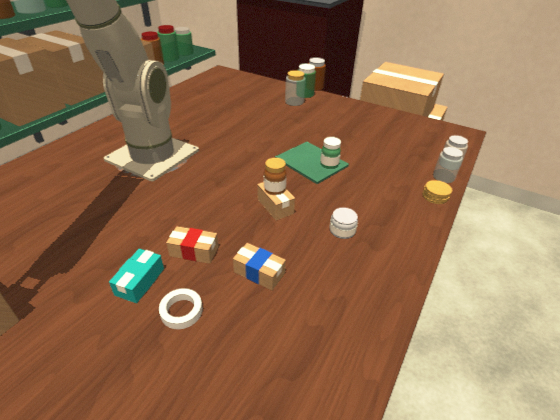

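View pics/top0.png

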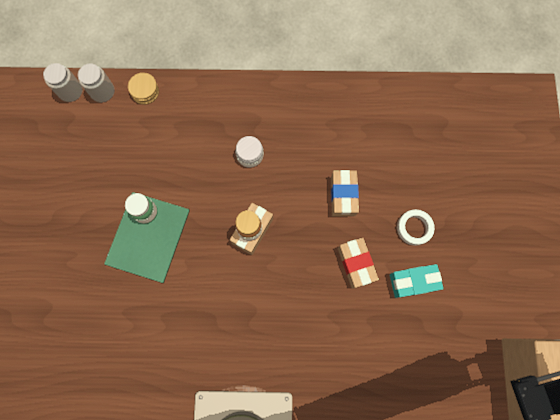

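```bash
cat > h.py <<'E'
import numpy as np,cv2
from rig import ctrl
from scipy.optimize import minimize
def load(n):
    d=dict(np.load(n+'.npz'));d={k:(v if v.ndim else float(v)) for k,v in d.items()};return d
def cam(d,P):
    T=np.linalg.inv(d['pose']);f=210/np.tan(np.radians(d['vfov']/2))
    q=np.asarray(P)@T[:3,:3].T+T[:3,3]
    return np.c_[q[:,0]/q[:,2]*f+d['cx'],q[:,1]/q[:,2]*f+d['cy']]
def ground(d,u,v,z=0):
    f=210/np.tan(np.radians(d['vfov']/2));r=d['pose'][:3,:3]@[(u-d['cx'])/f,(v-d['cy'])/f,1];o=d['pose'][:3,3]
    return o+r*(z-o[2])/r[2]
def box(x,y,a,lx,ly,z0,z1):
    c,s=np.cos(a),np.sin(a)
    return np.array([[x+c*i*lx/2-s*j*ly/2,y+s*i*lx/2+c*j*ly/2,z] for z in(z0,z1) for i,j in((1,1),(-1,1),(-1,-1),(1,-1))])
def cyl(x,y,r,z0,z1):
    t=np.linspace(0,2*np.pi,40);return np.array([[x+r*np.cos(k),y+r*np.sin(k),z] for z in(z0,z1) for k in t])
def sil(d,parts,S=4):
    m=np.zeros((420*S,560*S),np.uint8)
    for P in parts:
        h=cv2.convexHull(((cam(d,P)+.5)*S*16).astype(np.int32));cv2.fillConvexPoly(m,h,255,shift=4)
    return cv2.resize(m,(560,420),interpolation=cv2.INTER_AREA)/255.
E
python3 - <<'E'
from h import *
for n,sl in(('top0',(150,310,90,460)),('scene0',(110,350,90,370))):
    d=load(n);f=d['frame'].astype(np.uint8)
    a,b,c,e=sl;cr=f[a:b,c:e]
    hsv=cv2.cvtColor(cr,cv2.COLOR_RGB2HSV)
    k=2
    big=cv2.resize(cr,None,fx=k,fy=k,interpolation=cv2.INTER_CUBIC)
    lab=cv2.cvtColor(cr,cv2.COLOR_RGB2LAB).astype(float)
    w=np.median(lab.reshape(-1,3),0);print(w)
    dist=np.linalg.norm((lab-w)*[.7,1,1],axis=2)
    m=np.uint8(np.clip(dist*4,0,255))
    cv2.imwrite(f'pics/m_{n}.png',cv2.resize(m,None,fx=k,fy=k) )
    cv2.imwrite(f'pics/b_{n}.png',big[...,::-1])
A=cv2.imread('pics/m_top0.png');B=cv2.imread('pics/m_scene0.png');
W=np.zeros((800,740,3),np.uint8);W[:320]=A;W[320:,:560]=B;cv2.imwrite('pics/m.png',cv2.resize(W,(555,600)))
d=load('top0')
for nm,u,v,z in(('base',252,229,.06),('blue',345,188,.05),('red',358,260,.05),('tin',249,146,.055),('kept',136,200,.102),('amber',248,216,.15),('roll',416,226,.024),('turq',418,278,.05)):print(nm,ground(d,u,v,z).round(3))
for u,v in((128,194),(189,208),(164,283),(105,265)):print('board',ground(d,u,v,.012).round(3))
E
```

```text
[107. 144. 151.]
[106. 147. 155.]
base [ 0.503 -0.012  0.06 ]
blue [ 0.615 -0.246  0.05 ]
red [ 0.431 -0.274  0.05 ]
tin [0.723 0.002 0.055]
kept [0.562 0.27  0.102]
amber [ 0.516 -0.007  0.15 ]
roll [ 0.524 -0.429  0.024]
turq [ 0.39  -0.419  0.05 ]
board [0.601 0.319 0.012]
board [0.565 0.157 0.012]
board [0.371 0.209 0.012]
board [0.414 0.362 0.012]
```

View pics/m.png

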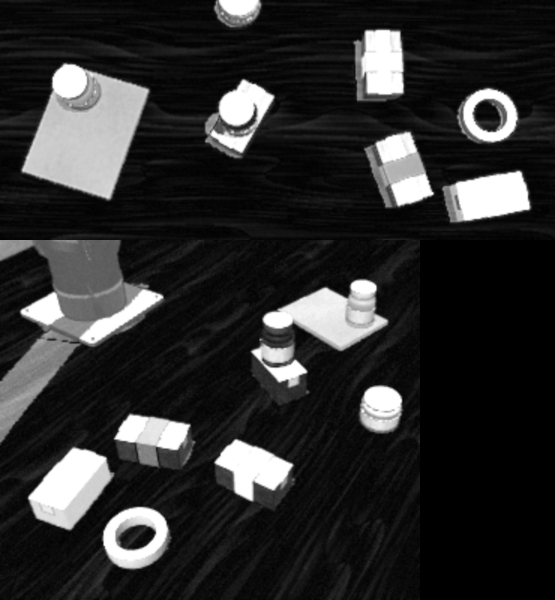

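```bash
cat >> h.py <<'E'
def dmask(d,th=22):
    lab=cv2.cvtColor(d['frame'].astype(np.uint8),cv2.COLOR_RGB2LAB).astype(float)
    w=np.array([106.5,145.5,153])
    return np.clip((np.linalg.norm((lab-w)*[.7,1,1],axis=2)-th)/10+.5,0,1)
def fit(ds,ms,model,p0,step):
    def cost(p):
        c=0
        for d,m in zip(ds,ms):
            P=model(p);px=np.vstack([cam(d,q) for q in P]);lo=np.maximum((px.min(0)-12).astype(int),0);hi=(px.max(0)+12).astype(int)
            s=sil(d,P)[lo[1]:hi[1],lo[0]:hi[0]];mm=m[lo[1]:hi[1],lo[0]:hi[0]]
            c+=np.abs(s-mm).sum()
        return c
    p0=np.array(p0,float);st=np.array(step)
    for _ in range(2):
        r=minimize(cost,p0,method='Nelder-Mead',options=dict(initial_simplex=np.vstack([p0]+[p0+st*e for e in np.eye(len(p0))]),xatol=1e-4,fatol=.05));p0=r.x
    return r.x,r.fun
E
cat > fit0.py <<'E'
from h import *
D={n:load(n) for n in('top0','scene0')}
M={n:dmask(D[n]) for n in D}
R=np.radians
jb=lambda p:[box(*p[:3],.11,.062,0,.06),cyl(p[3],p[4],.031,.06,.121),cyl(p[3],p[4],.0275,.12,.15)]
mods=dict(base=(jb,[.503,-.012,R(-30),.516,-.007],[.015,.015,.15,.01,.01]),
 blue=(lambda p:[box(*p,.11,.062,0,.05)],[.615,-.246,0],[.015,.015,.1]),
 red=(lambda p:[box(*p,.11,.062,0,.05)],[.431,-.274,R(15)],[.015,.015,.1]),
 board=(lambda p:[box(*p[:3],.2,.16,0,.012),cyl(p[3],p[4],.031,.012,.073),cyl(p[3],p[4],.0275,.072,.102)],[.487,.262,R(75),.562,.27],[.01,.01,.1,.01,.01]))
for k,(m,p,s) in mods.items():
    for ns in(('top0','scene0'),('top0',),('scene0',)):
        x,c=fit([D[n] for n in ns],[M[n] for n in ns],m,p,s)
        x=x.copy();x[2]=np.degrees(x[2]);print(k,ns,x.round(4),round(c,1))
E
python3 fit0.py
```

```text
base ('top0', 'scene0') [ 5.04400e-01 -1.20000e-03 -4.62563e+01  5.03600e-01 -4.20000e-03] 1639.9
base ('top0',) [ 5.12500e-01 -2.90000e-03 -3.04183e+01  5.04400e-01 -5.50000e-03] 306.3
base ('scene0',) [ 4.66400e-01  4.92000e-02 -5.69707e+01  4.92100e-01  6.30000e-03] 827.1
blue ('top0', 'scene0') [ 0.6062 -0.2474  0.7706] 852.9
blue ('top0',) [ 0.6091 -0.2465  0.3138] 289.9
blue ('scene0',) [ 0.6025 -0.2479 -2.1585] 504.0
red ('top0', 'scene0') [ 0.4243 -0.2694 19.1086] 1021.1
red ('top0',) [ 0.4262 -0.2712 15.7905] 291.3
red ('scene0',) [ 0.4203 -0.2667 43.1426] 619.6
board ('top0', 'scene0') [ 0.4828  0.2617 91.6887  0.5536  0.2674] 2218.3
board ('top0',) [ 0.4855  0.2623 91.3715  0.5553  0.2686] 1354.3
board ('scene0',) [ 0.4942  0.2748 87.5431  0.5493  0.2645] 824.9
```

```bash
sed -i "s/R(75)/R(-15)/" fit0.py; cat >> fit0.py <<'E'
    f=D['top0']['frame'].copy() if k=='base' else f
    g=D['scene0']['frame'].copy() if k=='base' else g
    S=3
    if k=='base':
        f=cv2.resize(f,None,fx=S,fy=S);g=cv2.resize(g,None,fx=S,fy=S);fm=(np.dstack([cv2.resize(M['top0'],None,fx=S,fy=S)]*3)*150).astype(np.uint8)
    x,c=fit([D['top0']],[M['top0']],m,p,s)
    for I,n in((f,'top0'),(g,'scene0'),(fm,'top0')):
        for P in m(x):
            if len(P)==8:
                for q in(P[:4],P[4:]):cv2.polylines(I,[np.int32((cam(D[n],q)+.5)*S)],True,(255,0,255),1)
T=np.zeros((600,800,3),np.uint8)
a=f[480:880,270:1170]
o=np.vstack([f[480:900,930:1170],]);
W=np.zeros((600,800,3),np.uint8)
W[:300,:240]=f[580:880,640:880];W[:300,250:550]=f[480:780,930:1230];W[:300,560:800]=f[680:980,960:1200]
W[300:,:240]=g[440:740,740:980];W[300:,250:550]=g[660:960,640:940];W[300:,560:800]=fm[480:780,930:1170]
cv2.imwrite('pics/ov.png',W[...,::-1])
E
python3 fit0.py
```

```text
base ('top0', 'scene0') [ 5.04400e-01 -1.20000e-03 -4.62563e+01  5.03600e-01 -4.20000e-03] 1639.9
base ('top0',) [ 5.12500e-01 -2.90000e-03 -3.04183e+01  5.04400e-01 -5.50000e-03] 306.3
base ('scene0',) [ 4.66400e-01  4.92000e-02 -5.69707e+01  4.92100e-01  6.30000e-03] 827.1
blue ('top0', 'scene0') [ 0.6062 -0.2474  0.7706] 852.9
blue ('top0',) [ 0.6091 -0.2465  0.3138] 289.9
blue ('scene0',) [ 0.6025 -0.2479 -2.1585] 504.0
red ('top0', 'scene0') [ 0.4243 -0.2694 19.1086] 1021.1
red ('top0',) [ 0.4262 -0.2712 15.7905] 291.3
red ('scene0',) [ 0.4203 -0.2667 43.1426] 619.6
board ('top0', 'scene0') [  0.49     0.2619 -16.474    0.5488   0.2686] 672.3
board ('top0',) [  0.4904   0.2621 -16.2891   0.5541   0.2698] 66.0
board ('scene0',) [  0.4869   0.2571 -15.5299   0.5499   0.2654] 517.8
```

View pics/ov.png

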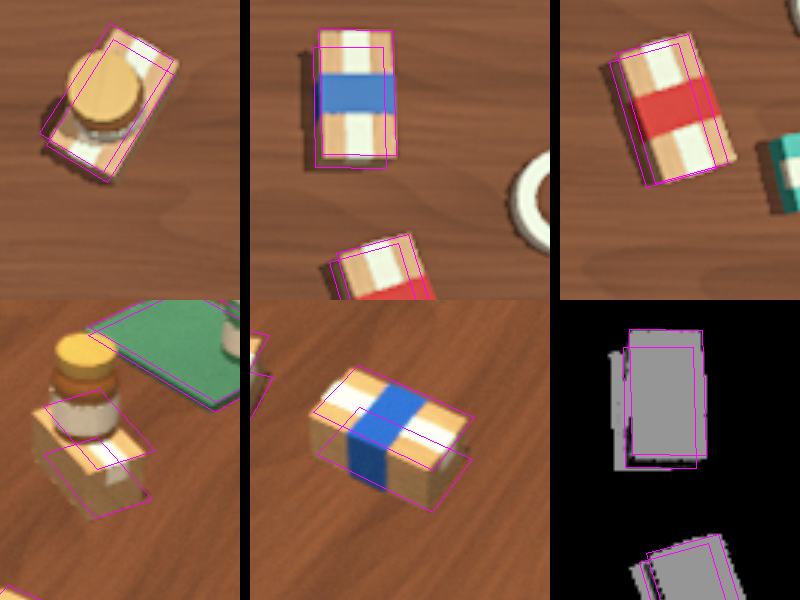

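```bash
python3 - <<'E'
s=open('fit0.py').read().split("    f=D['top0']['frame'].copy()")[0].replace("M={n:dmask(D[n]) for n in D}","""M={n:dmask(D[n]) for n in D}
f=D['top0']['frame'].astype(np.uint8);lab=cv2.cvtColor(f,cv2.COLOR_RGB2LAB).astype(int);hsv=cv2.cvtColor(f,cv2.COLOR_RGB2HSV).astype(int)
sh=(lab[...,0]<98)&(abs(lab[...,1]-140)<18)&(lab[...,2]>128)
M['top0']=np.where(sh,0,M['top0'])""").replace("(('top0','scene0'),('top0',),('scene0',))","(('top0',),)")
s+='''
    I=f.copy() if k=='base' else I
    if k=='base':I=cv2.resize(I,None,fx=3,fy=3)
    for P in m(np.r_[x[:2],np.radians(x[2]),x[3:]]):
        for q in(P[:len(P)//2],P[len(P)//2:]):cv2.polylines(I,[np.int32((cam(D['top0'],q)+.5)*3)],True,(255,0,255),1)
W=np.zeros((300,800,3),np.uint8)
W[:300,:240]=I[580:880,640:880];W[:300,250:550]=I[480:780,930:1230];W[:300,560:800]=I[680:980,960:1200]
cv2.imwrite('pics/ov2.png',W[...,::-1])'''
open('fit1.py','w').write(s)
E
python3 fit1.py
```

```text
base ('top0',) [ 5.14600e-01 -5.30000e-03 -2.75701e+01  5.04400e-01 -5.70000e-03] 252.8
blue ('top0',) [ 0.6104 -0.248  -0.1637] 147.9
red ('top0',) [ 0.4278 -0.2769 18.3501] 141.0
board ('top0',) [  0.4904   0.2626 -16.298    0.5541   0.27  ] 92.5
```

View pics/ov2.png

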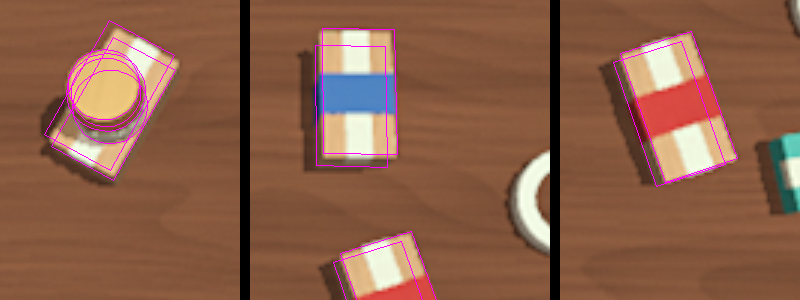

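```bash
cat >> h.py <<'E'
from scipy.spatial.transform import Rotation as Ro
def Rd(a): c,s=np.cos(np.radians(a)),np.sin(np.radians(a));return np.array([[c,s,0],[s,-c,0],[0,0,-1.]])
def delta(pos,yaw):
    s=ctrl.state();R=np.array(s['tcp_rot']);t=np.array(s['tool_pos'])
    print('t',s['time'],'pos',t.round(4),'yaw',np.degrees(np.arctan2(R[1,0],R[0,0])).round(2),'q',np.round(s['joint_positions'],2),'F',np.round(s['contact_force'],1),'w',round(s['gripper_width'],4),s['grip_force'])
    print('D',((np.array(pos)-t)@R*100).round(2),np.degrees(Ro.from_matrix(R.T@Rd(yaw)).as_rotvec()).round(2))
E
python3 -c "
from h import *
delta([.504,-.006,.222],163.7)"
```

```text
t 0.1 pos [ 0.1689 -0.6014  0.2219] yaw 15.69 q [ 1.27  0.33 -0.06  1.46  0.02  1.35 -0.09] F [ 0.4 -1.1 -0. ] w 0.0872 0.0
D [ 4.836e+01 -4.826e+01  4.000e-02] [-3.0000e-02 -9.0000e-02 -1.4801e+02]
```

Call:
{"fn": "drive_tool", "kwargs": {"plan": "6 -6 0 0 0 -8;9 -9 0 0 0 -16;12 -12 0 0 0 -24;15 -15 0 0 0 -32;18 -18 0 0 0 -40;21 -21 0 0 0 -48;24 -24 0 0 0 -56;27 -27 0 0 0 -64", "fingers": 0}}

```text
time: 0.9
tool_pos: [0.3564, -0.267, 0.2225]
tcp_rot: [[0.173, 0.985, -0.0], [0.985, -0.173, -0.0], [-0.0, -0.0, -1.0]]
contact_force: [0.4, -0.2, -0.2]
gripper_width: 0.0871
grip_force: 0.0
```

```bash
python3 -c "
from h import *
delta([.504,-.006,.222],163.7)"
```

```text
t 0.9 pos [ 0.3564 -0.267   0.2225] yaw 80.03 q [ 0.99 -0.05 -0.43  1.89 -0.02  1.3   0.39] F [ 0.4 -0.2 -0.2] w 0.0871 0.0
D [28.26 10.02  0.03] [-2.000e-02  2.000e-02 -8.367e+01]
```

Call:
{"fn": "drive_tool", "kwargs": {"plan": "3.5 1.3 0 0 0 -8;7 2.5 0 0 0 -16;10.6 3.8 0 0 0 -24;14.1 5 0 0 0 -32;17.7 6.3 0 0 0 -40;21.2 7.5 0 0 0 -48;24.7 8.8 0 0 0 -56;28.26 10 0 0 0 -64"}}

```text
time: 1.7
tool_pos: [0.5053, -0.0074, 0.2224]
tcp_rot: [[-0.809, 0.588, -0.0], [0.588, 0.809, -0.0], [-0.0, -0.0, -1.0]]
contact_force: [0.9, -0.3, 0.5]
gripper_width: 0.0868
grip_force: 0.0
```

```bash
python3 -c "
from h import *
delta([.504,-.006,.085],163.7)"
```

```text
t 1.7 pos [ 0.5053 -0.0074  0.2224] yaw 143.99 q [ 0.63  0.13 -0.75  1.74  0.09  1.31  0.8 ] F [ 0.9 -0.3  0.5] w 0.0868 0.0
D [ 0.19  0.04 13.74] [-1.000e-02  0.000e+00 -1.971e+01]
```

Call:
{"fn": "drive_tool", "kwargs": {"plan": "0.19 0.04 1 0 0 -8;0.19 0.04 2 0 0 -16;0.19 0.04 4 0 0 -19.7;0.19 0.04 7 0 0 -19.7;0.19 0.04 10 0 0 -19.7;0.19 0.04 12 0 0 -19.7;0.19 0.04 13.3 0 0 -19.7;0.19 0.04 13.7 0 0 -19.7"}}

```text
time: 2.5
tool_pos: [0.5029, -0.0072, 0.0843]
tcp_rot: [[-0.958, 0.286, -0.002], [0.286, 0.958, 0.0], [0.002, -0.0, -1.0]]
contact_force: [1.4, 0.1, -0.0]
gripper_width: 0.0874
grip_force: 0.0
```

Call:
{"fn": "drive_tool", "kwargs": {"plan": "0 0 0 0 0 0;0 0 0 0 0 0;0 0 0 0 0 0;0 0 0 0 0 0;0 0 0 0 0 0;0 0 0 0 0 0;0 0 0 0 0 0;0 0 0 0 0 0", "fingers": 1}}

```text
time: 3.3
tool_pos: [0.5041, -0.0071, 0.0862]
tcp_rot: [[-0.958, 0.286, 0.001], [0.286, 0.958, -0.0], [-0.001, 0.0, -1.0]]
contact_force: [-1.8, 0.8, 5.3]
gripper_width: 0.0616
grip_force: 30.0
```

Call:
{"fn": "drive_tool", "kwargs": {"plan": "0 0 -0.5 0 0 0;0 0 -1.5 0 0 0;0 0 -3 0 0 0;0 0 -5 0 0 0;0 0 -6.5 0 0 0;0 0 -7.5 0 0 0;0 0 -8 0 0 0;0 0 -8 0 0 0"}}

```text
time: 4.1
tool_pos: [0.5038, -0.0073, 0.166]
tcp_rot: [[-0.958, 0.286, 0.001], [0.286, 0.958, -0.0], [-0.001, -0.0, -1.0]]
contact_force: [-0.6, -0.1, -3.3]
gripper_width: 0.0612
grip_force: 30.0
```

```bash
python3 -c "
from h import *
delta([.4485,.290,.09],163.7)"
```

```text
t 4.1 pos [ 0.5038 -0.0073  0.166 ] yaw 163.38 q [ 0.64  0.18 -0.78  1.82  0.14  1.2   1.1 ] F [-0.6 -0.1 -3.3] w 0.0612 29.999897957313806
D [13.81 26.91  7.59] [-0.01  0.05 -0.32]
```

Call:
{"fn": "drive_tool", "kwargs": {"plan": "0.9 1.8 0 0 0 0;2.8 5.4 0 0 0 0;5 9.8 0 0 0 0;7.3 14.2 0 0 0 0;9.5 18.6 0 0 0 0;11.7 22.8 0 0 0 0;13.2 25.7 0 0 0 0;13.8 26.9 0 0 0 0"}}

```text
time: 4.9
tool_pos: [0.4461, 0.2938, 0.1649]
tcp_rot: [[-0.96, 0.281, -0.002], [0.281, 0.96, 0.001], [0.002, 0.001, -1.0]]
contact_force: [-0.3, -0.8, -2.6]
gripper_width: 0.0612
grip_force: 30.0
```

Call:
{"fn": "drive_tool", "kwargs": {"plan": "0 0 1 0 0 0;0 0 3 0 0 0;0 0 5.5 0 0 0;0 0 8 0 0 0;0 0 9.5 0 0 0;0 0 10.5 0 0 0;0 0 11 0 0 0;0 0 11 0 0 0"}}

```text
time: 5.7
tool_pos: [0.4484, 0.2898, 0.0554]
tcp_rot: [[-0.958, 0.286, -0.0], [0.286, 0.958, -0.0], [0.0, -0.0, -1.0]]
contact_force: [0.3, -0.6, -2.1]
gripper_width: 0.0611
grip_force: 30.0
```

```bash
python3 - <<'E'
from h import *
delta([.4485,.290,.038],163.7)
d=ctrl.get_image('scene');I=cv2.resize(d['frame'],None,fx=3,fy=3,interpolation=cv2.INTER_CUBIC)[330:660,780:1110]
d=ctrl.get_image('wrist');print(d['vfov'],d['cx'],d['cy'],np.array(d['tool_from_camera']).round(4).tolist())
W=np.zeros((420,890,3),np.uint8);W[:330,:330]=I;W[:,330:]=d['frame']
cv2.imwrite('pics/jar.png',cv2.resize(W,(800,378))[...,::-1])
E
```

```text
t 5.7 pos [0.4484 0.2898 0.0554] yaw 163.37 q [ 0.09  0.44 -0.88  1.85  0.39  1.04  0.33] F [ 0.3 -0.6 -2.1] w 0.0611 30.00006383343134
D [-0.    0.02  1.74] [-0.01 -0.01 -0.33]
69.24447397224394 276.2106522771745 209.6522789517084 [[-0.0012, -0.9575, -0.2884, 0.0794], [1.0, -0.0009, -0.001, -0.0003], [0.0007, -0.2884, 0.9575, -0.163], [0.0, 0.0, 0.0, 1.0]]
```

View pics/jar.png

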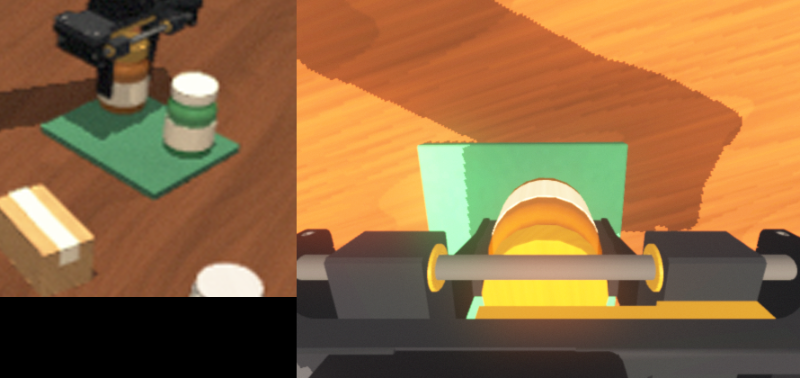

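Call:
{"fn": "drive_tool", "kwargs": {"plan": "0 0 0.7 0 0 0;0 0 1.3 0 0 0;0 0 1.55 0 0 0;0 0 1.65 0 0 0;0 0 1.7 0 0 0;0 0 1.75 0 0 0;0 0 1.75 0 0 0;0 0 1.75 0 0 0"}}

```text
time: 6.6
tool_pos: [0.4483, 0.2901, 0.0383]
tcp_rot: [[-0.958, 0.286, 0.0], [0.286, 0.958, -0.0], [-0.0, 0.0, -1.0]]
contact_force: [-1.4, -1.3, 2.1]
gripper_width: 0.0609
grip_force: 30.0
```

Call:
{"fn": "drive_tool", "kwargs": {"plan": "0 0 0 0 0 0;0 0 0 0 0 0;0 0 0 0 0 0;0 0 0 0 0 0;0 0 0 0 0 0;0 0 -0.5 0 0 0;0 0 -2 0 0 0;0 0 -4 0 0 0", "fingers": 0}}

```text
time: 7.4
tool_pos: [0.4479, 0.29, 0.0789]
tcp_rot: [[-0.958, 0.286, -0.001], [0.286, 0.958, -0.0], [0.001, -0.001, -1.0]]
contact_force: [0.3, -0.0, -0.5]
gripper_width: 0.0872
grip_force: 0.0
```

Call:
{"fn": "drive_tool", "kwargs": {"plan": "0 0 -4 0 0 0;0 0 -8 0 0 0;0 0 -12 0 0 0;0 0 -15 0 0 0;0 0 -17 0 0 0;0 0 -18 0 0 0"}}

```text
time: 8.0
tool_pos: [0.4485, 0.2908, 0.261]
tcp_rot: [[-0.958, 0.285, 0.003], [0.285, 0.958, 0.001], [-0.003, 0.002, -1.0]]
contact_force: [0.7, 1.2, -0.6]
gripper_width: 0.0874
grip_force: 0.0
```

```bash
python3 - <<'E'
from h import *
delta([.43,-.01,.28],163.7)
E
```

```text
t 8.0 pos [0.4485 0.2908 0.261 ] yaw 163.42 q [ 0.2   0.23 -0.98  1.6   0.19  1.41  0.48] F [ 0.7  1.2 -0.6] w 0.0874 0.0
D [ -6.81 -29.35  -1.94] [ 0.12  0.15 -0.28]
```

```bash
python3 - <<'E'
from h import *
delta([.583,-.026,.18],163.7)
E
```

```text
t 8.0 pos [0.4485 0.2908 0.261 ] yaw 163.42 q [ 0.2   0.23 -0.98  1.6   0.19  1.41  0.48] F [ 0.7  1.2 -0.6] w 0.0874 0.0
D [-21.91 -26.54   8.11] [ 0.12  0.15 -0.28]
```

Call:
{"fn": "drive_tool", "kwargs": {"plan": "-2.8 -3.3 0 0 0 0;-5.5 -6.6 0 0 0 0;-8.4 -10 0 0 0 0;-11.2 -13.3 1 0 0 0;-14 -16.7 3 0 0 0;-16.8 -20 5 0 0 0;-19.5 -23.5 7 0 0 0;-21.9 -26.5 8.1 0 0 0"}}

```text
time: 8.8
tool_pos: [0.5819, -0.029, 0.1752]
tcp_rot: [[-0.958, 0.287, -0.002], [0.287, 0.958, -0.0], [0.002, -0.001, -1.0]]
contact_force: [0.5, -0.4, 0.6]
gripper_width: 0.087
grip_force: 0.0
```

Call:
{"fn": "drive_tool", "kwargs": {"plan": "0 0 0 0 0 0;0 0 0 0 0 0;0 0 0 0 0 0"}}

```text
time: 9.1
tool_pos: [0.5822, -0.025, 0.1775]
tcp_rot: [[-0.959, 0.284, 0.0], [0.284, 0.959, 0.001], [-0.0, 0.001, -1.0]]
contact_force: [-0.8, 0.1, 0.1]
gripper_width: 0.0873
grip_force: 0.0
```

```bash
cat >> h.py <<'E'
def wrist(name):
    s=ctrl.state();d=ctrl.get_image('wrist');T=np.eye(4);T[:3,:3]=s['tcp_rot'];T[:3,3]=s['tool_pos']
    d=dict(frame=d['frame'],vfov=d['vfov'],cx=d['cx'],cy=d['cy'],pose=T@np.array(d['tool_from_camera']))
    np.savez(name+'.npz',**d);return load(name)
E
python3 - <<'E'
from h import *
delta([.583,-.026,.18],163.7)
d=wrist('wb');I=cv2.resize(d['frame'],None,fx=1.4,fy=1.4)
for z in(0,.06):cv2.polylines(I,[np.int32(cam(d,box(.5146,-.0053,np.radians(-27.6),.11,.062,z,z)[:4])*1.4)],True,(255,0,255),1)
cv2.imwrite('pics/wb.png',I[...,::-1])
E
```

```text
t 9.1 pos [ 0.5822 -0.025   0.1775] yaw 163.49 q [ 0.59  0.37 -0.77  1.61  0.26  1.28  1.06] F [-0.8  0.1  0.1] w 0.0873 0.0
D [-0.11 -0.07 -0.25] [ 0.04  0.01 -0.21]
```

View pics/wb.png

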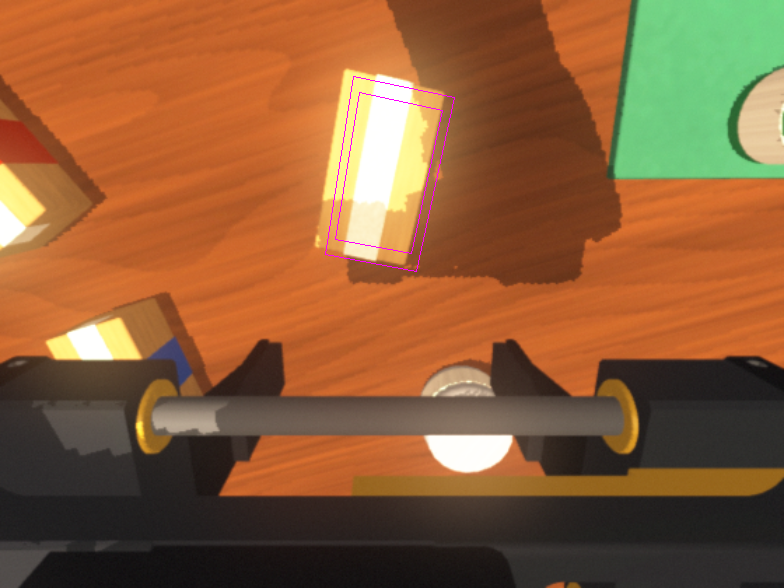

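```bash
cat >> h.py <<'E'
from scipy.ndimage import map_coordinates
def efit(d,p0,h,rng=.012,lx=.11,ly=.062):
    "top rectangle at height h: search pose for which inside/outside colour step across the edges is largest"
    L=cv2.cvtColor(cv2.GaussianBlur(d['frame'].astype(np.uint8),(0,0),.7),cv2.COLOR_RGB2LAB).astype(float)
    t=np.linspace(-.9,.9,40)
    def val(p,e=.0015):
        x,y,a=p;c,s=np.cos(a),np.sin(a);v=[]
        for sx,sy in((1,0),(-1,0),(0,1),(0,-1)):
            for k in(1,-1):
                X=(np.full(40,sx*(lx/2+k*e)) if sx else t*lx/2);Y=(np.full(40,sy*(ly/2+k*e)) if sy else t*ly/2)
                px=cam(d,np.c_[x+c*X-s*Y,y+s*X+c*Y,np.full(40,h)])
                v.append(np.array([map_coordinates(L[...,j],[px[:,1],px[:,0]],order=1,mode='nearest') for j in range(3)]))
        return -sum(np.minimum(np.linalg.norm(v[2*i]-v[2*i+1],axis=0),40).mean() for i in range(4))
    best=min(((val((p0[0]+i,p0[1]+j,p0[2]+k),.003),i,j,k) for i in np.arange(-rng,rng+.001,.002) for j in np.arange(-rng,rng+.001,.002) for k in np.radians([-4,-2,0,2,4])))
    p=np.array(p0)+best[1:]
    for e in(.0025,.0015):
        r=minimize(val,p,args=(e,),method='Nelder-Mead',options=dict(initial_simplex=np.vstack([p]+[p+q for q in np.diag([.002,.002,.02])]),xatol=1e-5,fatol=1e-3));p=r.x
    return r.x,r.fun
def show(p):return np.r_[np.round(p[0][:2],4),round(np.degrees(p[0][2]),2),round(p[1],1)]
E
python3 - <<'E'
from h import *
R=np.radians
w=load('wb');t=load('top0')
print('base w',show(efit(w,[.5146,-.0053,R(-28)],.06)),'t',show(efit(t,[.5146,-.0053,R(-28)],.06)))
for n,p in(('blue',[.6104,-.248,0]),('red',[.4278,-.2769,R(17)])):print(n,show(efit(t,p,.05)))
b=efit(t,[.4904,.2626,R(-16.3)],.012,lx=.2,ly=.16);print('board',show(b))
# board in wrist: predicted corners vs. seen edges
print(cam(w,box(*b[0],.2,.16,.012,.012)[:4])*1.4)
E
```

```text
base w [ 5.082e-01 -9.800e-03 -2.905e+01 -1.558e+02] t [ 5.091e-01 -8.900e-03 -2.787e+01 -1.423e+02]
blue [   0.6077   -0.247     1.07   -157.    ]
red [   0.4269   -0.276    19.37   -154.1   ]
board [   0.4901    0.2614  -16.2    -131.2   ]
[[ 829.06626054  177.71320161]
 [ 925.33125397 -162.38232894]
 [ 662.367126   -160.20644826]
 [ 614.0021355   179.16537647]]
```

```bash
python3 - <<'E'
from h import *
delta([.678,-.247,.18],181)
E
```

```text
t 9.15 pos [ 0.5823 -0.0248  0.1777] yaw 163.52 q [ 0.59  0.36 -0.77  1.61  0.26  1.28  1.06] F [-0.9  0.   0.5] w 0.0868 0.0
D [-15.48 -18.59  -0.23] [  0.02   0.04 -17.48]
```

Call:
{"fn": "drive_tool", "kwargs": {"plan": "-2.8 -3.4 0 0 0 -3;-5.6 -6.8 0 0 0 -7;-8.4 -10.2 0 0 0 -11;-11.2 -13.6 -0.1 0 0 -15;-14 -17 -0.2 0 0 -17.5;-15.5 -18.6 -0.2 0 0 -17.5;-15.5 -18.6 -0.2 0 0 -17.5;-15.5 -18.6 -0.2 0 0 -17.5"}}

```text
time: 9.95
tool_pos: [0.6781, -0.2475, 0.1793]
tcp_rot: [[-1.0, -0.017, 0.0], [-0.017, 1.0, 0.001], [-0.0, 0.001, -1.0]]
contact_force: [0.2, -0.1, -0.6]
gripper_width: 0.0871
grip_force: 0.0
```

```bash
python3 - <<'E'
from h import *
d=wrist('wblue')
r=efit(d,[.6077,-.247,.018],.05);print(show(r))
t=ctrl.get_image('top');np.savez('top1.npz',**t);t=load('top1');
print('base',show(efit(t,[.509,-.009,np.radians(-29)],.06)))
I=cv2.resize(d['frame'],None,fx=1.4,fy=1.4)
cv2.polylines(I,[np.int32((cam(d,box(*r[0],.11,.062,.05,.05)[:4])+.5)*1.4)],True,(255,0,255),1)
T=cv2.resize(t['frame'],None,fx=1.4,fy=1.4);
W=np.zeros((580,784,3),np.uint8);W[:,:392]=I[:580,196:588];W[:,392:]=T[:580,100:492];cv2.imwrite('pics/wblue.png',W[...,::-1])
p=r[0];delta([p[0],p[1],.016],180+np.degrees(p[2]))
E
```

```text
[   0.6058   -0.2475    1.67   -156.6   ]
base [ 5.089e-01 -9.200e-03 -2.882e+01 -1.600e+02]
t 10.05 pos [ 0.678  -0.2467  0.1797] yaw -178.96 q [ 0.7   0.66 -0.69  1.19  0.4   1.42  1.65] F [-0.2 -0.2 -0.1] w 0.0867 0.0
D [ 7.23  0.04 16.37] [ 0.03  0.04 -0.62]
```

View pics/wblue.png

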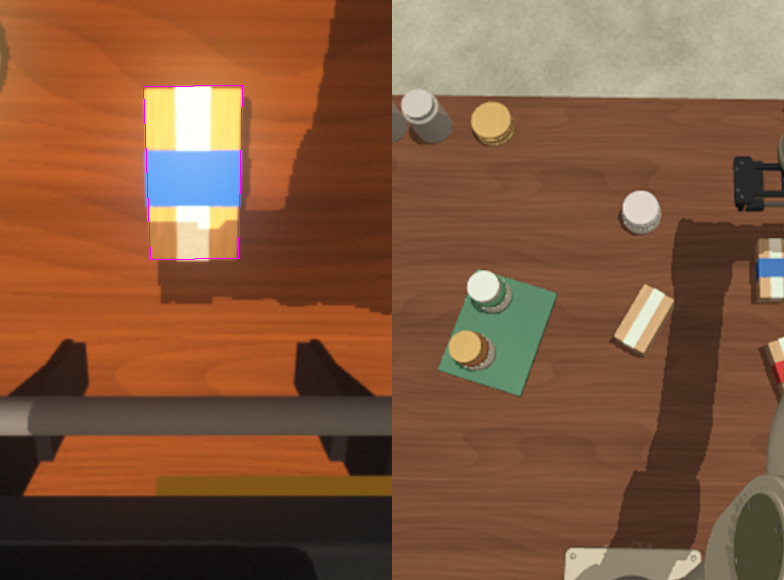

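Call:
{"fn": "drive_tool", "kwargs": {"plan": "3.5 0 2 0 0 -0.6;7.2 0 5 0 0 -0.6;7.2 0 8 0 0 -0.6;7.2 0 11 0 0 -0.6;7.2 0 13.5 0 0 -0.6;7.2 0 15.4 0 0 -0.6;7.2 0 16.2 0 0 -0.6;7.2 0 16.4 0 0 -0.6"}}

```text
time: 10.85
tool_pos: [0.6057, -0.2495, 0.0148]
tcp_rot: [[-1.0, -0.027, -0.0], [-0.027, 1.0, 0.0], [0.0, 0.0, -1.0]]
contact_force: [-0.2, 0.5, 0.3]
gripper_width: 0.087
grip_force: 0.0
```

Call:
{"fn": "drive_tool", "kwargs": {"plan": "0 0 0 0 0 0;0 0 0 0 0 0"}}

```text
time: 11.05
tool_pos: [0.6066, -0.2503, 0.0164]
tcp_rot: [[-1.0, -0.026, 0.002], [-0.026, 1.0, -0.001], [-0.002, -0.001, -1.0]]
contact_force: [-0.6, -0.3, -0.1]
gripper_width: 0.087
grip_force: 0.0
```

```bash
python3 -c "
from h import *
delta([.6058,-.2475,.016],181.67)"
```

```text
t 11.05 pos [ 0.6066 -0.2503  0.0164] yaw -178.51 q [ 0.8   0.68 -0.66  1.54  0.45  1.08  1.62] F [-0.6 -0.3 -0.1] w 0.087 0.0
D [0.07 0.28 0.04] [-0.04  0.1  -0.18]
```

Call:
{"fn": "drive_tool", "kwargs": {"plan": "0.05 0.25 0 0 0 0;0.05 0.25 0 0 0 0"}}

```text
time: 11.25
tool_pos: [0.6055, -0.2473, 0.0157]
tcp_rot: [[-1.0, -0.026, 0.001], [-0.026, 1.0, -0.0], [-0.001, -0.0, -1.0]]
contact_force: [0.5, 0.1, -1.3]
gripper_width: 0.0872
grip_force: 0.0
```

Call:
{"fn": "drive_tool", "kwargs": {"plan": "0 0 0 0 0 0;0 0 0 0 0 0;0 0 0 0 0 0;0 0 0 0 0 0;0 0 0 0 0 0;0 0 0 0 0 0;0 0 0 0 0 0;0 0 0 0 0 0", "fingers": 1}}

```text
time: 12.05
tool_pos: [0.6052, -0.2478, 0.0151]
tcp_rot: [[-1.0, -0.026, 0.0], [-0.026, 1.0, -0.0], [-0.0, -0.0, -1.0]]
contact_force: [0.7, 0.4, -0.6]
gripper_width: 0.0617
grip_force: 30.0
```

```bash
python3 -c "
from h import *
for i in range(3):ctrl.get_image('wrist');delta([.5082,-.0098,.20],150.95)"
```

```text
t 12.1 pos [ 0.6052 -0.2478  0.0151] yaw -178.51 q [ 0.8   0.67 -0.66  1.55  0.45  1.08  1.62] F [-0.5 -0.2 -0.1] w 0.0622 29.981257268227637
D [  9.08  24.04 -18.5 ] [-1.000e-02  0.000e+00  3.054e+01]
t 12.15 pos [ 0.6052 -0.2478  0.0151] yaw -178.51 q [ 0.8   0.67 -0.66  1.55  0.45  1.08  1.62] F [-0.1 -0.2 -0.6] w 0.0619 29.981238842010498
D [  9.08  24.04 -18.5 ] [-1.000e-02  0.000e+00  3.054e+01]
t 12.2 pos [ 0.6052 -0.2477  0.015 ] yaw -178.51 q [ 0.8   0.67 -0.66  1.55  0.45  1.08  1.62] F [-0.2  0.1  0.4] w 0.062 29.981263848021626
D [  9.08  24.03 -18.5 ] [-1.000e-02  0.000e+00  3.054e+01]
```

Call:
{"fn": "drive_tool", "kwargs": {"plan": "0 0 -0.5 0 0 0;0 0 -2 0 0 0;0 0 -5 0 0 0;0 0 -8 0 0 0;1 2.5 -11 0 0 3.5;2.5 6 -12.5 0 0 8;4 10 -12.5 0 0 13;5.5 14.5 -12.5 0 0 19"}}

```text
time: 13.0
tool_pos: [0.5461, -0.1035, 0.1417]
tcp_rot: [[-0.952, 0.306, 0.002], [0.306, 0.952, -0.001], [-0.002, -0.0, -1.0]]
contact_force: [0.8, 1.8, -2.3]
gripper_width: 0.0613
grip_force: 30.0
```

```bash
python3 -c "
from h import *
delta([.5077,-.0095,.14],150.95)"
```

```text
t 13.0 pos [ 0.5461 -0.1035  0.1417] yaw 162.2 q [ 0.74  0.33 -0.76  1.72  0.24  1.19  1.18] F [ 0.8  1.8 -2.3] w 0.0613 29.97446750756353
D [6.53 7.77 0.15] [-0.02  0.13 11.25]
```

Call:
{"fn": "drive_tool", "kwargs": {"plan": "2.3 2.7 0 0 0 4;4.3 5.1 0 0 0 8;5.8 6.9 0 0 0 11;6.5 7.8 1 0 0 11.25;6.5 7.8 2 0 0 11.25;6.5 7.8 2 0 0 11.25;6.5 7.8 2 0 0 11.25;6.5 7.8 2 0 0 11.25"}}

```text
time: 13.8
tool_pos: [0.5083, -0.0113, 0.12]
tcp_rot: [[-0.876, 0.482, -0.0], [0.482, 0.876, 0.0], [0.0, 0.0, -1.0]]
contact_force: [0.6, 1.1, -3.2]
gripper_width: 0.0615
grip_force: 30.0
```

```bash
python3 -c "
from h import *
ctrl.get_image('wrist');ctrl.get_image('wrist')
delta([.5077,-.0095,.075],150.95)"
```

```text
t 13.9 pos [ 0.5083 -0.0109  0.1202] yaw 151.19 q [ 0.64  0.25 -0.79  1.86  0.2   1.11  0.85] F [-0.5  0.4 -2.9] w 0.0618 29.98121475800872
D [0.12 0.09 4.52] [0.01 0.01 0.24]
```

Call:
{"fn": "drive_tool", "kwargs": {"plan": "0.12 0.1 0.8 0 0 0.24;0.12 0.1 2 0 0 0.24;0.12 0.1 3 0 0 0.24;0.12 0.1 3.6 0 0 0.24;0.12 0.1 4 0 0 0.24;0.12 0.1 4.2 0 0 0.24;0.12 0.1 4.2 0 0 0.24;0.12 0.1 4.2 0 0 0.24"}}

```text
time: 14.7
tool_pos: [0.5076, -0.0088, 0.0783]
tcp_rot: [[-0.875, 0.485, 0.001], [0.485, 0.875, -0.0], [-0.001, 0.0, -1.0]]
contact_force: [0.4, -1.0, -1.5]
gripper_width: 0.0616
grip_force: 30.0
```

```bash
python3 -c "
from h import *
ctrl.get_image('wrist');ctrl.get_image('wrist')
delta([.5077,-.0095,.075],150.95)"
```

```text
t 14.8 pos [ 0.5076 -0.0088  0.0784] yaw 151.0 q [ 0.62  0.31 -0.78  1.9   0.25  1.03  0.8 ] F [-0.1  0.2 -3.5] w 0.0615 29.981486876495183
D [-0.04 -0.06  0.34] [0.01 0.04 0.05]
```

Call:
{"fn": "drive_tool", "kwargs": {"plan": "-0.04 -0.06 0.1 0 0 0;-0.04 -0.06 0.2 0 0 0;-0.04 -0.06 0.28 0 0 0;-0.04 -0.06 0.34 0 0 0;-0.04 -0.06 0.36 0 0 0;-0.04 -0.06 0.36 0 0 0"}}

```text
time: 15.4
tool_pos: [0.5074, -0.0096, 0.075]
tcp_rot: [[-0.875, 0.485, -0.0], [0.485, 0.875, -0.001], [-0.0, -0.0, -1.0]]
contact_force: [-3.2, 0.0, 5.2]
gripper_width: 0.0619
grip_force: 30.0
```

```bash
python3 -c "
from h import *
ctrl.get_image('wrist');ctrl.get_image('wrist')
delta([.5077,-.0095,.075],150.95)"
```

```text
t 15.5 pos [ 0.5074 -0.0096  0.0749] yaw 150.99 q [ 0.61  0.31 -0.77  1.9   0.25  1.03  0.8 ] F [-2.7 -0.3  6.1] w 0.0617 29.98108868021518
D [-0.02  0.02 -0.01] [-0.03  0.01  0.04]
```

Contact made. Release, back off and look.

Call:
{"fn": "drive_tool", "kwargs": {"plan": "0 0 0 0 0 0;0 0 0 0 0 0;0 0 0 0 0 0;0 0 0 0 0 0;0 0 0 0 0 0;0 0 -1 0 0 0;0 0 -4 0 0 0;0 0 -8 0 0 0", "fingers": 0}}

```text
time: 16.3
tool_pos: [0.5063, -0.0093, 0.1548]
tcp_rot: [[-0.875, 0.484, -0.003], [0.484, 0.875, 0.001], [0.003, -0.001, -1.0]]
contact_force: [0.9, -1.2, -0.9]
gripper_width: 0.087
grip_force: 0.0
```

Call:
{"fn": "drive_tool", "kwargs": {"plan": "-3 0 -4 0 0 0;-6 0 -6 0 0 0;-8.5 0 -7 0 0 0;-8.5 0 -7 0 0 0;-8.5 0 -7 0 0 0;-8.5 0 -7 0 0 0"}}

```text
time: 16.9
tool_pos: [0.581, -0.0499, 0.2243]
tcp_rot: [[-0.875, 0.484, -0.001], [0.484, 0.875, 0.0], [0.001, -0.0, -1.0]]
contact_force: [-0.4, 0.4, -0.3]
gripper_width: 0.0872
grip_force: 0.0
```

```bash
python3 - <<'E'
from h import *
d=wrist('wcol');r=efit(d,[.508,-.0097,np.radians(-29)],.11);print(show(r))
delta([.5,-.3,.2],150)
I=cv2.resize(d['frame'],None,fx=1.4,fy=1.4)
for p,h,c in((r[0],.11,(255,0,255)),((.5082,-.0098,np.radians(-29.05)),.06,(0,255,255))):cv2.polylines(I,[np.int32((cam(d,box(*p,.11,.062,h,h)[:4])+.5)*1.4)],True,c,1)
cv2.imwrite('pics/wcol.png',I[...,::-1])
E
```

```text
[ 5.085e-01 -1.060e-02 -2.895e+01 -1.557e+02]
t 16.95 pos [ 0.5809 -0.05    0.2243] yaw 151.06 q [ 0.63  0.33 -0.77  1.54  0.23  1.36  0.91] F [ 0.6 -0.7  0. ] w 0.0869 0.0
D [ -5.02 -25.8    2.44] [-0.03 -0.03  1.06]
```

View pics/wcol.png

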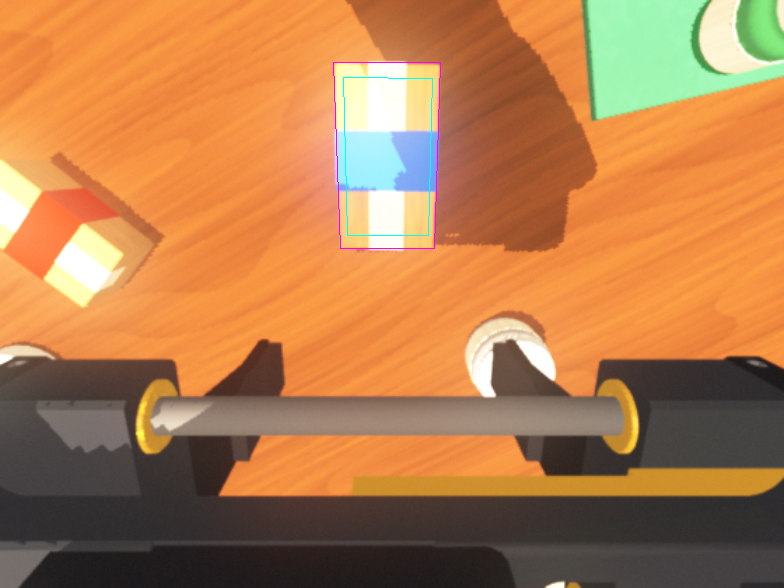

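```bash
python3 - <<'E'
from h import *
delta([.493,-.253,.18],199.4)
E
```

```text
t 16.95 pos [ 0.5809 -0.05    0.2243] yaw 151.06 q [ 0.63  0.33 -0.77  1.54  0.23  1.36  0.91] F [ 0.6 -0.7  0. ] w 0.0869 0.0
D [ -2.13 -22.02   4.44] [-1.000e-02 -4.000e-02 -4.834e+01]
```

Call:
{"fn": "drive_tool", "kwargs": {"plan": "-0.5 -3.5 0 0 0 -6.5;-1 -7 0 0 0 -13;-1.5 -10.5 1 0 0 -20;-2 -14 2 0 0 -27;-2.1 -17.5 3 0 0 -34;-2.1 -21 4 0 0 -41;-2.1 -22 4.4 0 0 -47;-2.1 -22 4.4 0 0 -48.3"}}

```text
time: 17.75
tool_pos: [0.4916, -0.2547, 0.1796]
tcp_rot: [[-0.944, -0.33, -0.002], [-0.33, 0.944, -0.0], [0.002, 0.001, -1.0]]
contact_force: [0.6, 0.4, -0.9]
gripper_width: 0.0868
grip_force: 0.0
```

Call:
{"fn": "drive_tool", "kwargs": {"plan": "0 0 0 0 0 0;0 0 0 0 0 0;0 0 0 0 0 0;0 0 0 0 0 0"}}

```text
time: 18.15
tool_pos: [0.4939, -0.2525, 0.1807]
tcp_rot: [[-0.944, -0.331, 0.0], [-0.331, 0.944, -0.0], [-0.0, -0.0, -1.0]]
contact_force: [-0.4, -0.3, -0.6]
gripper_width: 0.0867
grip_force: 0.0
```

```bash
python3 - <<'E'
from h import *
d=wrist('wred');r=efit(d,[.427,-.276,np.radians(19.4)],.05);print(show(r))
p=r[0];delta([p[0],p[1],.06],180+np.degrees(p[2]))
I=cv2.resize(d['frame'],None,fx=1.4,fy=1.4)
cv2.polylines(I,[np.int32((cam(d,box(*p,.11,.062,.05,.05)[:4])+.5)*1.4)],True,(255,0,255),1)
cv2.imwrite('pics/wred.png',I[...,::-1])
E
```

```text
[   0.4255   -0.2777   18.88   -153.    ]
t 18.2 pos [ 0.4938 -0.2527  0.1806] yaw -160.68 q [ 1.06  0.3  -0.79  1.67  0.22  1.26  2.13] F [-0.7 -0.   0.4] w 0.0871 0.0
D [ 7.28 -0.1  12.06] [-0.01  0.01  0.45]
```

View pics/wred.png

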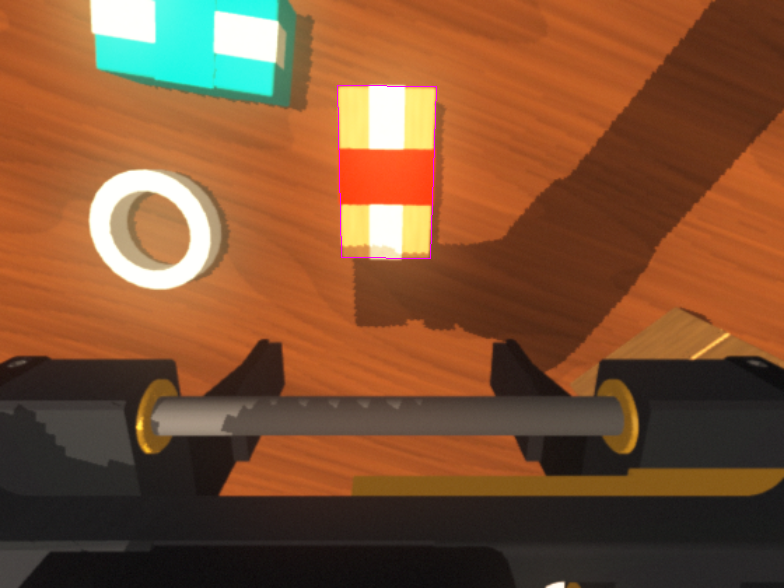

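Call:
{"fn": "drive_tool", "kwargs": {"plan": "3.5 -0.1 1.5 0 0 0.45;7.28 -0.1 4 0 0 0.45;7.28 -0.1 7 0 0 0.45;7.28 -0.1 10 0 0 0.45;7.28 -0.1 12 0 0 0.45;7.28 -0.1 12 0 0 0.45;7.28 -0.1 12 0 0 0.45;7.28 -0.1 12 0 0 0.45"}}

```text
time: 19.0
tool_pos: [0.426, -0.2787, 0.0618]
tcp_rot: [[-0.946, -0.323, 0.002], [-0.323, 0.946, -0.001], [-0.001, -0.002, -1.0]]
contact_force: [-0.7, -0.0, 0.5]
gripper_width: 0.087
grip_force: 0.0
```

```bash
python3 - <<'E'
from h import *
delta([.4255,-.2777,.0155],198.88)
E
```

```text
t 19.0 pos [ 0.426  -0.2787  0.0618] yaw -161.15 q [ 1.15  0.33 -0.75  1.91  0.26  1.    2.18] F [-0.7 -0.   0.5] w 0.087 0.0
D [0.02 0.12 4.63] [-0.1   0.07 -0.03]
```

Call:
{"fn": "drive_tool", "kwargs": {"plan": "0 0.1 1.5 0 0 0;0 0.1 3 0 0 0;0 0.1 4 0 0 0;0 0.1 4.5 0 0 0;0 0.1 4.6 0 0 0;0 0.1 4.6 0 0 0;0 0.1 4.6 0 0 0"}}

```text
time: 19.7
tool_pos: [0.4251, -0.2775, 0.0148]
tcp_rot: [[-0.946, -0.323, 0.001], [-0.323, 0.946, -0.0], [-0.0, -0.001, -1.0]]
contact_force: [1.1, 0.2, 0.3]
gripper_width: 0.0865
grip_force: 0.0
```

Call:
{"fn": "drive_tool", "kwargs": {"plan": "0 0 0 0 0 0;0 0 0 0 0 0;0 0 0 0 0 0;0 0 0 0 0 0;0 0 0 0 0 0;0 0 0 0 0 0;0 0 0 0 0 0;0 0 0 0 0 0", "fingers": 1}}

```text
time: 20.5
tool_pos: [0.4248, -0.2774, 0.0146]
tcp_rot: [[-0.946, -0.323, 0.0], [-0.323, 0.946, -0.0], [-0.0, -0.0, -1.0]]
contact_force: [-1.4, 0.5, 1.9]
gripper_width: 0.0618
grip_force: 30.0
```

```bash
python3 - <<'E'
from h import *
ctrl.get_image('wrist');ctrl.get_image('wrist')
delta([.4255,-.2777,.0155],198.88)
delta([.508,-.01,.18],151)
E
```

```text
t 20.6 pos [ 0.4248 -0.2774  0.0145] yaw -161.15 q [ 1.12  0.4  -0.72  1.95  0.33  0.91  2.13] F [-0.4 -0.7  2.7] w 0.0617 29.99861966818571
D [-0.06 -0.05 -0.1 ] [-0.01  0.   -0.03]
t 20.6 pos [ 0.4248 -0.2774  0.0145] yaw -161.15 q [ 1.12  0.4  -0.72  1.95  0.33  0.91  2.13] F [-0.4 -0.7  2.7] w 0.0617 29.99861966818571
D [-16.51  22.62 -16.55] [-1.000e-02  1.000e-02  4.785e+01]
```

Call:
{"fn": "drive_tool", "kwargs": {"plan": "0 0 -0.5 0 0 0;0 0 -2 0 0 0;0 0 -5 0 0 0;0 0 -9 0 0 0;0 0 -13 0 0 0;-2 2.8 -16 0 0 6;-4.5 6.2 -17.5 0 0 13;-7 9.6 -17.5 0 0 20"}}

```text
time: 21.4
tool_pos: [0.4614, -0.1628, 0.1929]
tcp_rot: [[-1.0, 0.026, 0.004], [0.026, 1.0, -0.003], [-0.004, -0.003, -1.0]]
contact_force: [0.5, 0.2, -3.6]
gripper_width: 0.0617
grip_force: 30.0
```

```bash
python3 - <<'E'
from h import *
delta([.5074,-.0097,.19],151)
E
```

```text
t 21.4 pos [ 0.4614 -0.1628  0.1929] yaw 178.52 q [ 1.05  0.12 -0.85  1.82  0.1   1.24  1.72] F [ 0.5  0.2 -3.6] w 0.0617 29.990488411858678
D [-4.21 15.42  0.26] [-0.09  0.26 27.52]
```

Call:
{"fn": "drive_tool", "kwargs": {"plan": "-1 3.6 0.1 0 0 6.5;-2 7.3 0.1 0 0 13;-3 10.8 0.1 0 0 19.5;-3.8 13.8 0.2 0 0 25;-4.2 15.3 0.3 0 0 27.5;-4.2 15.3 0.3 0 0 27.5;-4.2 15.3 0.3 0 0 27.5;-4.2 15.3 0.3 0 0 27.5"}}

```text
time: 22.2
tool_pos: [0.5048, -0.0129, 0.1867]
tcp_rot: [[-0.877, 0.48, -0.0], [0.48, 0.877, -0.001], [-0.0, -0.001, -1.0]]
contact_force: [-0.3, -0.3, -3.8]
gripper_width: 0.0616
grip_force: 30.0
```

```bash
python3 - <<'E'
from h import *
ctrl.get_image('wrist');ctrl.get_image('wrist')
delta([.5074,-.0097,.13],151)
E
```

```text
t 22.3 pos [ 0.5049 -0.0129  0.1866] yaw 151.28 q [ 0.78  0.19 -0.92  1.78  0.16  1.25  0.88] F [ 0.2 -0.1 -3.7] w 0.0617 29.998799040913582
D [-0.07  0.4   5.66] [-0.03  0.01  0.28]
```

Call:
{"fn": "drive_tool", "kwargs": {"plan": "-0.07 0.4 1 0 0 0.28;-0.07 0.4 2.5 0 0 0.28;-0.07 0.4 4 0 0 0.28;-0.07 0.4 5 0 0 0.28;-0.07 0.4 5.5 0 0 0.28;-0.07 0.4 5.7 0 0 0.28;-0.07 0.4 5.7 0 0 0.28;-0.07 0.4 5.7 0 0 0.28"}}

```text
time: 23.1
tool_pos: [0.5079, -0.0086, 0.1299]
tcp_rot: [[-0.875, 0.484, 0.001], [0.484, 0.875, -0.0], [-0.001, 0.0, -1.0]]
contact_force: [-0.3, -1.1, -3.2]
gripper_width: 0.0616
grip_force: 30.0
```

```bash
python3 - <<'E'
from h import *
ctrl.get_image('wrist');ctrl.get_image('wrist')
delta([.5074,-.0097,.1245],151)
E
```

```text
t 23.2 pos [ 0.5079 -0.0086  0.1299] yaw 151.06 q [ 0.74  0.26 -0.9   1.85  0.23  1.14  0.82] F [-0.4 -0.4 -2.3] w 0.0617 29.998941477388144
D [-0.01 -0.12  0.54] [0.01 0.05 0.06]
```

Call:
{"fn": "drive_tool", "kwargs": {"plan": "0 -0.12 0.15 0 0 0;0 -0.12 0.3 0 0 0;0 -0.12 0.42 0 0 0;0 -0.12 0.5 0 0 0;0 -0.12 0.55 0 0 0;0 -0.12 0.55 0 0 0;0 -0.12 0.55 0 0 0"}}

```text
time: 23.9
tool_pos: [0.507, -0.0097, 0.1245]
tcp_rot: [[-0.875, 0.484, -0.0], [0.484, 0.875, -0.001], [-0.0, -0.001, -1.0]]
contact_force: [-5.0, -0.5, 5.9]
gripper_width: 0.062
grip_force: 30.0
```

```bash
python3 - <<'E'
from h import *
ctrl.get_image('wrist')
delta([.5074,-.0097,.1245],151)
E
```

```text
t 23.95 pos [ 0.507  -0.0097  0.1245] yaw 151.07 q [ 0.73  0.27 -0.9   1.85  0.23  1.13  0.81] F [-4.2 -0.4  5.8] w 0.0612 29.99912473373115
D [-0.04  0.02  0.  ] [-0.03  0.01  0.07]
```

Call:
{"fn": "drive_tool", "kwargs": {"plan": "0 0 0 0 0 0;0 0 0 0 0 0;0 0 0 0 0 0;0 0 0 0 0 0;0 0 0 0 0 0;0 0 -1 0 0 0;0 0 -4 0 0 0;0 0 -8 0 0 0", "fingers": 0}}

```text
time: 24.75
tool_pos: [0.506, -0.0095, 0.2043]
tcp_rot: [[-0.875, 0.483, -0.003], [0.483, 0.875, 0.001], [0.003, -0.001, -1.0]]
contact_force: [0.1, 0.4, -0.4]
gripper_width: 0.0869
grip_force: 0.0
```

Call:
{"fn": "drive_tool", "kwargs": {"plan": "-3 0 -4 0 0 0;-6 0 -6 0 0 0;-8.5 0 -7 0 0 0;-8.5 0 -7 0 0 0;-8.5 0 -7 0 0 0;-8.5 0 -7 0 0 0"}}

```text
time: 25.35
tool_pos: [0.5807, -0.0499, 0.2739]
tcp_rot: [[-0.876, 0.483, -0.001], [0.483, 0.876, 0.0], [0.001, -0.0, -1.0]]
contact_force: [-0.3, 0.1, -0.2]
gripper_width: 0.087
grip_force: 0.0
```

```bash
python3 - <<'E'
from h import *
d=wrist('wcol2');r=efit(d,[.508,-.0097,np.radians(-29)],.16);print(show(r))
delta([.5,-.3,.3],150)
s=ctrl.get_image('scene')['frame'];I=cv2.resize(d['frame'],None,fx=.7,fy=.7)
cv2.polylines(I,[np.int32((cam(d,box(*r[0],.11,.062,.16,.16)[:4])+.5)*.7)],True,(255,0,255),1)
S=cv2.resize(s[90:240,220:370],(400,400),interpolation=cv2.INTER_CUBIC)
W=np.zeros((400,792,3),np.uint8);W[:294,:392]=I;W[:,392:]=S;cv2.imwrite('pics/fin.png',W[...,::-1])
E
```

```text
[ 5.078e-01 -1.070e-02 -2.847e+01 -1.479e+02]
t 25.4 pos [ 0.5806 -0.05    0.2739] yaw 151.13 q [ 0.71  0.33 -0.89  1.46  0.26  1.47  0.89] F [-0.7  0.7  0.3] w 0.0877 0.0
D [ -5.01 -25.79  -2.6 ] [-0.03 -0.02  1.13]
```

View pics/fin.png

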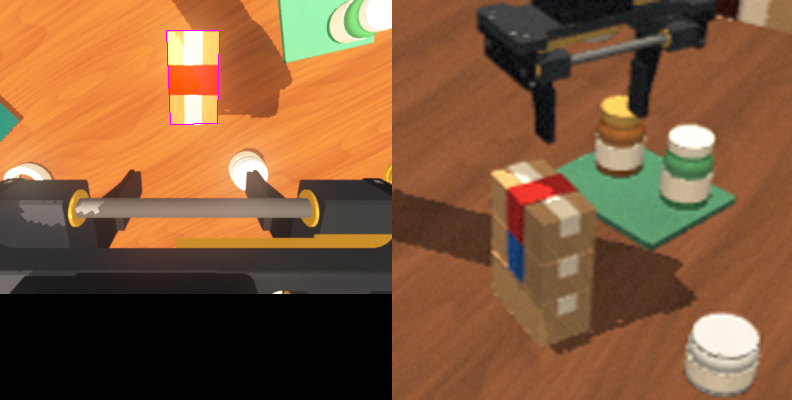

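The wrist view puts the red top face within about 1 mm of the blue one. The scene view shows a straight three-carton column, with the amber jar upright beside the green one and nothing touching the gripper. I'm handing it in.

```bash
python3 -c "
from h import *
print(ctrl.job_done())"
```

```text
the job is handed in; nothing more can be done
None
```

The job is handed in at about 25 s of the 72 s: the amber jar stands upright on the green board beside the green jar, and the blue then red cartons are stacked on the plain carton, all sides flush to about 1 mm by the wrist camera; the judge's result was not shown.

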